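Tighten the boot-tree strap nut with the adjustable wrench

ROBOT

A 6-joint arm with a two-finger parallel gripper is mounted at the origin on the work surface. World frame = base frame: x ahead of the robot, y to its left, z up, the work surface at z = 0. Lengths are in mm, angles in rad, forces in N, time in s.
With the tool pointing down it reaches from about 325 to 750 mm from the base axis. Payload 7.6 kg.
Tool frame: the origin (TCP) lies midway between the tips of the shut fingers; the grasp point (between the pads) lies 19 mm behind it (arm.grasp_offset is the distance from the TCP to the grasp point, in mm); z points along the fingers, y is the line along which they close (so a half turn about z gives the same grasp; the last joint's range is limited). The gripper opens to 85 mm and grips with 20 to 120 N. Pads are 22 mm wide; open, the fingers measure 114 mm over their backs; the gripper's body (76 mm by 85 mm) begins 54 mm behind the grasp point. The pads swing forward as they close: fully open they stand 13 mm farther back than shut.
Start: joints at [1.086, 0.052, 1.401, -0, 1.689, -0.07], TCP at [211.566, 480.509, 199.223] pointing down, gripper open.
Joint ranges: [-2.9, 2.9], [-0.91, 2.17], [0.12, 2.37], [-1.06, 4.2], [0.26, 2.73], [-2.93, 2.93]. Speed limits (rad/s): [2.57, 2.57, 3.01, 3.14, 3.14, 3.14].

INTERFACE

Orientations are given as a 3x3 rotation matrix whose columns are the frame's x, y, z axes.
In Python, from station import arm, vision, workorder gives the robot as it stands.
- The arm moves only by the tool jog_arm, never from a script. Its argument "plan" is a list that holds one entry, the list of rows, each a list of 4 numbers: the shift along the world's x, y, z in m, then the turn about the world's z in rad. In form: [[[x, y, z, spin], ...]]. A call has 1 to 10 rows; each row shifts and turns the commanded pose from where the row before left it; what a row does not reach is not made up. A row lasts 1/10 s, in which the tool goes at most 50 mm and 8.59 degrees, less where a joint would pass 70% of its speed; a pose out of reach is approached as far as the arm can. A call is refused whole if a number of a shift passes 0.05 or a number of a turn 0.15, either way. A call with a gripper value outside its range is refused whole. "gripper" is the opening, from 0 (shut) to 1 (fully open), set as the call begins (left out, the last holds). The fingers move at their own pace and stop on an object; "force" is the grip in N (left out, the last holds). Time passes only in rows, so rows that do not move let the fingers close. It gives the time, the measured TCP pose, the force, the opening and the grip force at its end, in the units of the state.
- arm.read_state(): the state, without advancing time (a new reading comes with each control period).
- vision.read_camera(name): name is "scene" or "top" or "wrist"; returns a dict with "pixels" (400x640x3 uint8, blue, green, red), "mtx" (3x3 intrinsics, pixels), "R" (3x3) and "t" (3): a world point X has camera coordinates R X + t; the wrist camera has in their place "hand_eye" (4x4, takes a point from camera to tool coordinates, whose origin is the TCP and whose axes are the flange's). Camera axes: x right, y down, z forward; pixel columns grow to the right and rows downward; lengths in mm; the calibration is good to about 2 mm. A picture is of the moment at which its call begins: read the wrist's pose just before it. There is no depth.
- workorder.close_job(): hands the job in; it is judged then, once.
The state is a dict: "time_s": time; "joint_pos": joint angles; "dq": joint speeds; "effort": joint torques, N m; "ee_pos": TCP position; "eef_rot": TCP orientation; "wrist_force": force on the tool from outside, world axes, zero at the start; "moment": the same for the moment, N m; "finger_gap": finger opening in mm; "finger_force": force on a finger pad.
Only numpy, scipy, OpenCV 4.12 (cv2) and the standard library are available. Lean on these libraries where they do the work, as an engineer would, in place of code of your own. Each camera call takes 0.05 s, during which the arm holds its last target. There are 200 camera calls.

TASK

The brass nut that holds the boot tree's strap to the crate is loose: bring the open jaws of the adjustable wrench around it, roll the wrench's worm (without pushing the moving jaw itself) until the jaws just fit the nut, then turn the nut clockwise with the wrench until its yellow pointer points along the red line on the strap. Keep your fingers off the nut, strap and boot tree, and leave the other things where they stand. Leave the wrench lying flat on the crate, and let go of it.

Things in the scene. Friction and masses are not known exactly. Their poses are not given: they have to be found in the camera images.
- wrench: Loose steel adjustable wrench, 207 mm long, 0.5 kg, flat. Origin: underside, at the nut's axis when fitted. z up, +x out of the mouth, handle to -x. 16 mm thick. Fixed jaw x -19 to 17, y 15 (face) to 36. Moving jaw x -18 to 17, face y = -25 mm + 1.3 mm/rad x joint worm, 21 mm wide behind it. Throat of the mouth at x -19. Head behind it x -78 to -19, y -44 to 36. Slides on the crate under 3 to 6 N.
- jaw: Moving jaw of the wrench, 35 x 21 mm, 12 mm thick. Axes as the wrench's; origin 48 mm behind (-x), 17 mm in +y of the middle of its gripping face, 14 mm above the underside of the wrench. It slides along the wrench's y as the worm is rolled, and stays where it is left against up to about 18 N. It sinks with the worm, up to 4 mm, while that is pressed.
- worm (a joint): Turn of the worm, rad. The gap between the jaws is 40 mm minus 1.3 mm for each radian: at the start -1.4 to 1.4 rad (gap 42 to 38 mm); 7.7 rad fits the 30 mm nut exactly.
- worm_top (a point): Top of the worm (wrench x -48, y -8, z 24 mm): ridged brass roller, 20 mm across, 24 mm long, axis along the wrench's y, 8 mm proud of the head. A fingertip pressed on it and drawn along wrench +x (to the nut) closes the jaws, 1.3 mm per 10 mm drawn; the other way opens. Sprung: sinks up to 4 mm, 1.5 N + 1.5 N/mm; press 3 to 5 mm. The finger slips once the jaws meet the nut.
- grip (a point): On the top face of the wrench's handle, at wrench x -120, y 0, z 16 mm. Axes as the wrench's. The handle is 22 mm wide (y -11 to 11), 16 mm thick, and runs from x -190 to -100 mm, widening into the head by x -78.
- nut (a joint): Turn of the nut, rad: grows clockwise seen from above; 0 when the yellow pointer lies over the red line; -0.95 to -0.65 at the start. Stays where it is left (turns at about 0.15 N m).
- nut_pointer (a point): On the nut's axis at its top. Brass hexagon nut standing on the crate, 30 mm across flats, 34.6 across corners, 20 mm high; stud up to 27 mm. +y: direction of the yellow pointer, a thin strip 20 to 23 mm above the crate reaching 37 mm from the axis (the wrench's jaws pass below it). Flats face +y and -y, corners point to +x and -x.
- clamp: Fixed steel strap with the green boot tree and the nut's stud; origin on the crate top on the nut's axis, z up. +y: direction of the red line (43 to 73 mm from the axis, on the thin strap, 34 mm wide). The boot tree lies along x at y 92 to 158 mm, x -112 to 136 mm, up to 66 mm high.
- crate: Fixed blue crate, upturned: flat top 420 mm (x) by 640 mm (y), 75 mm above the table; origin in the middle of its underside.
- tin: Black polish tin, 76 mm across, 26 mm high, loose on the crate; origin at its underside.
- brush: Oval wooden brush, 140 x 54 x 42 mm, loose on the crate; origin at its underside.
- horn: Chrome shoe horn, 212 x 34 x 4 mm, lying loose on the table; origin at its underside.
- mug: Blue mug, 80 mm across, 90 mm high, loose; origin at its underside.
- cream: Grey jar, 48 mm across, 75 mm high, loose; origin at its underside.
Mind the look-alikes: they are no part of the job. What is meant by the wrench is not black, and is the smaller of those in its own colour.

How it is judged:
By the outcome, as a careful person would: the job done as asked, in the order asked, and still so for the second after the job is handed in, with the robot touching nothing.
It also fails if it takes over 72 s, if anything falls off the work surface, if the arm or the gripper's body presses on something with over 40 N, if the wrist force passes 120 N, or if a joint passes its speed limit or range.

## Working session

There is one attempt and no reset: what is moved stays moved. The work goes in short steps, Python scripts to look and compute and a tool call to move; the robot and the scene stay as the last step left them, time stands still between calls to the robot, and variables do not carry over. Pictures are saved under pics/ and viewed, at most 10 in all, crops included, and the job is handed in when it is done.

Besides the shell and the picture viewer there is one more tool, called after "Emit:" as a command line: name --argument value ..., lists and objects as JSON in quotes. jog_arm: Moves the arm, as the interface text tells. Its arguments: {"type":"object","properties":{"plan":{"type":"array"},"gripper":{"type":"number"},"force":{"type":"number"}},"required":["plan"]}

```bash
ls; mkdir -p pics; cat > h.py <<'E'
import numpy as np, cv2
from station import arm, vision, workorder
def ray(c,uv):
    d=np.linalg.inv(c["mtx"])@np.array([uv[0],uv[1],1.0]); R=np.array(c["R"]);t=np.array(c["t"]).ravel()
    return -R.T@t, R.T@d
def onz(c,uv,z):
    o,d=ray(c,uv); return o+d*(z-o[2])/d[2]
def proj(c,X):
    p=np.array(c["mtx"])@(np.array(c["R"])@np.array(X,float)+np.array(c["t"]).ravel()); return p[:2]/p[2]
def wrist():
    s=arm.read_state(); c=vision.read_camera("wrist"); H=np.array(c["hand_eye"])
    T=np.eye(4);T[:3,:3]=s["eef_rot"];T[:3,3]=s["ee_pos"]
    M=np.linalg.inv(T@H); c["R"]=M[:3,:3];c["t"]=M[:3,3]; return c
E
python3 - <<'E'
from h import *
for n in("top","scene"):
    c=vision.read_camera(n); cv2.imwrite(f"pics/{n}0.png",c["pixels"]); o,_=ray(c,(320,200)); print(n,o.round(),onz(c,(320,200),75).round(),np.array(c["mtx"])[0,0])
s=arm.read_state();print(s["time_s"],np.round(s["eef_rot"],3).tolist(),s["finger_gap"])
E
```

```text
pics
top [  95.  -63. 1521.] [425. -65.  75.] 431.5172404832963
scene [1239.  189. 1011.] [405. -77.  75.] 376.3281017243016
0.1 [[-0.915, 0.403, -0.001], [0.403, 0.915, -0.001], [0.0, -0.001, -1.0]] 85.55932363655516
```

View pics/top0.png

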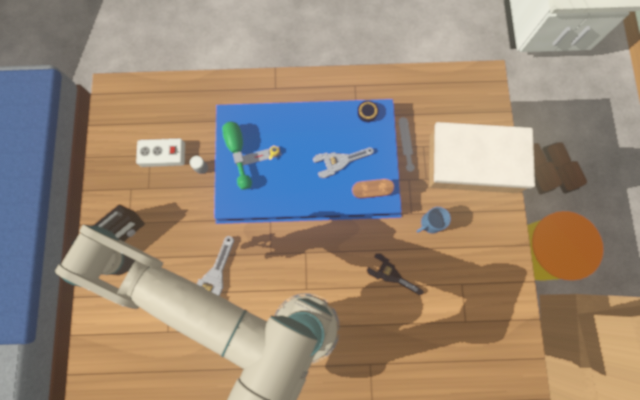

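View pics/scene0.png

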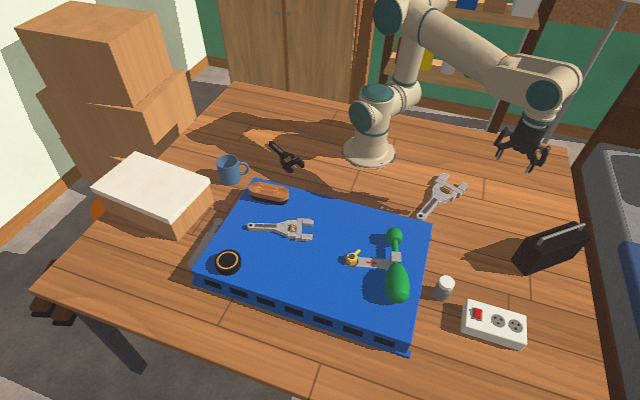

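The picture shows these candidates:
- Steel wrench on the crate, top (345,160) / scene (280,230).
- Larger steel wrench on the table, top (215,265).
- Black wrench, top (395,275).

The crate wrench spans about 61 px × 3.35 mm ≈ 205 mm, so it fits "207 mm, smaller steel one". I'll confirm that in an enlarged crop.

```bash
python3 - <<'E'
from h import *
c=vision.read_camera("top"); p=c["pixels"]
cv2.imwrite("pics/top1.png",cv2.resize(p[115:215,225:385],None,fx=5,fy=5,interpolation=cv2.INTER_CUBIC))
for n,uv in dict(mouthL=(314,163),tail=(373,151)).items(): print(n,onz(c,uv,91).round(1))
print("big",onz(c,(230,239),16).round(),onz(c,(205,290),16).round())
print("nut",onz(c,(274,152),98).round())
hsv=cv2.cvtColor(p,cv2.COLOR_BGR2HSV)
m=cv2.inRange(hsv,(105,150,60),(125,255,255)); m[:, :200]=0;m[230:]=0;m[:,405:]=0
k,_=cv2.findContours(m,0,2); k=max(k,key=cv2.contourArea); b=cv2.boxPoints(cv2.minAreaRect(k)); print([onz(c,q,75).round(0).tolist() for q in b])
E
```

```text
mouthL [553.4 -49.1  91. ]
tail [ 589.7 -255.8   91. ]
big [309. 255.  16.] [136. 339.  16.]
nut [596.  88.  98.]
[[788.0, 309.0, 75.0], [784.0, -353.0, 75.0], [358.0, -334.0, 75.0], [362.0, 290.0, 75.0]]
```

View pics/top1.png

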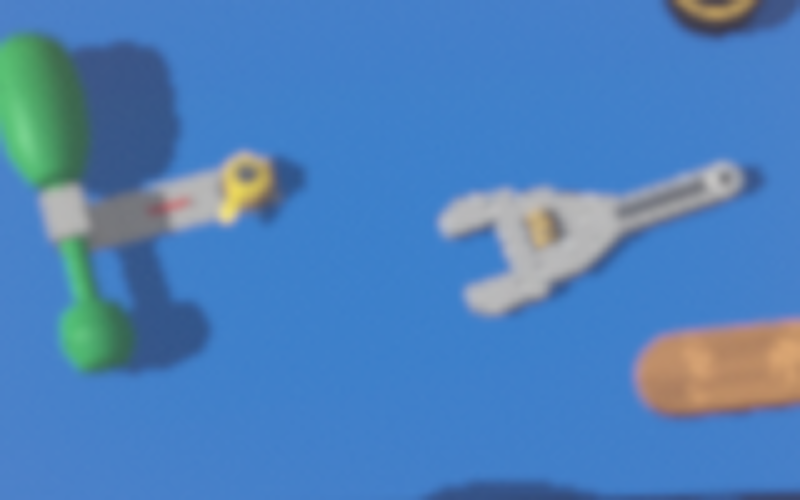

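The crop confirms it: a grey wrench with a brass worm at crop (541,229), jaws opening left toward the nut at (246,180), and handle tail at (730,178). The yellow pointer goes down-left and the red line left, so clockwise is right. Next I'll go over it and look with the wrist camera.

Emit:
jog_arm --plan '[[[0.022, -0.032, 0.009, -0.057], [0.022, -0.032, 0.009, -0.057], [0.022, -0.032, 0.009, -0.057], [0.022, -0.032, 0.009, -0.057], [0.022, -0.032, 0.009, -0.057], [0.022, -0.032, 0.009, -0.057], [0.022, -0.032, 0.009, -0.057], [0.022, -0.032, 0.009, -0.057]]]'

```text
time_s: 0.95
ee_pos: [388.1, 223.0, 271.4]
eef_rot: [[-0.642, 0.766, -0.0], [0.766, 0.642, -0.0], [0.0, -0.0, -1.0]]
wrist_force: [-0.2, 0.2, 0.4]
finger_gap: 85.0
finger_force: 0.0
```

Emit:
jog_arm --plan '[[[0.022, -0.032, 0.009, -0.057], [0.022, -0.032, 0.009, -0.057], [0.022, -0.032, 0.009, -0.057], [0.022, -0.032, 0.009, -0.057], [0.022, -0.032, 0.009, -0.057], [0.022, -0.032, 0.009, -0.057], [0.022, -0.032, 0.009, -0.057], [0.022, -0.032, 0.009, -0.057], [0, 0, 0, 0], [0, 0, 0, 0]]]'

```text
time_s: 1.95
ee_pos: [563.7, -32.0, 342.4]
eef_rot: [[-0.241, 0.971, -0.001], [0.971, 0.241, 0.0], [0.001, -0.001, -1.0]]
wrist_force: [-0.3, 0.1, 0.8]
finger_gap: 85.6
finger_force: 0.0
```

```bash
python3 - <<'E'
from h import *
s=arm.read_state();print(s["time_s"],np.round(s["ee_pos"],1),np.round(s["eef_rot"],3).tolist(),np.round(s["joint_pos"],2),np.round(s["wrist_force"],2))
c=wrist(); print(np.round(c["hand_eye"],3).tolist(),c["mtx"][0][0])
print([onz(c,q,75).round().tolist() for q in((0,0),(640,0),(640,400),(0,400))])
cv2.imwrite("pics/w1.png",c["pixels"])
E
```

```text
1.95 [563.7 -32.  342.4] [[-0.241, 0.971, -0.001], [0.971, 0.241, 0.0], [0.001, -0.001, -1.0]] [-0.12  0.19  0.97  0.    1.99 -0.37] [-0.33  0.13  0.83]
[[0.0, -0.96, -0.28, 72.232], [1.0, 0.0, 0.0, -0.718], [-0.0, -0.28, 0.96, -174.783], [0.0, 0.0, 0.0, 1.0]] 328.31353793262207
[[153.0, 64.0, 75.0], [894.0, 247.0, 75.0], [1201.0, -297.0, 75.0], [142.0, -562.0, 75.0]]
```

View pics/w1.png

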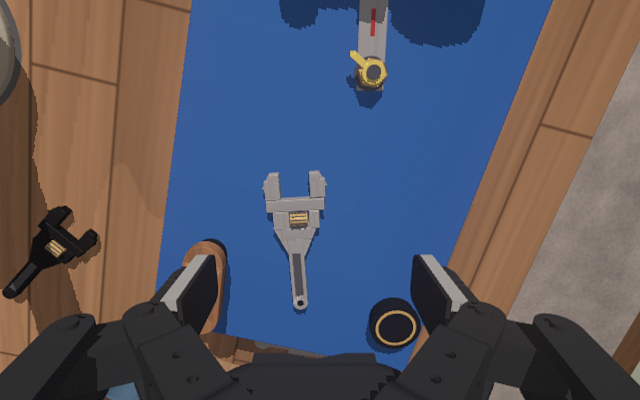

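The view shows the wrench with its jaw tips at (272,175) and (317,175), worm at (299,218) and tail hole at (300,302). The nut is at (372,72), its pointer tip at (353,54) and the red line at (373,22). I'll measure these with masks.

```bash
cat >> h.py <<'E'
def wrench_pose(c,roi,zt=91,dbg=None):
    "roi x0,y0,x1,y1; -> origin xy, heading, extents in wrench frame"
    p=c["pixels"]; h=cv2.cvtColor(p,cv2.COLOR_BGR2HSV); m=cv2.inRange(h,(0,0,90),(180,70,255))
    q=np.zeros_like(m); x0,y0,x1,y1=roi; q[y0:y1,x0:x1]=m[y0:y1,x0:x1]; q=cv2.morphologyEx(q,cv2.MORPH_CLOSE,np.ones((5,5)))
    k,_=cv2.findContours(q,0,cv2.CHAIN_APPROX_NONE); k=max(k,key=cv2.contourArea)
    q[:]=0; cv2.drawContours(q,[k],-1,255,-1)
    v,u=np.nonzero(q); W=np.array([onz(c,(a,b),zt)[:2] for a,b in zip(u,v)]); return W
def frame(W,th,o):
    e=np.array([np.cos(th),np.sin(th)]);n=np.array([-e[1],e[0]]); d=W-o; return d@e,d@n
def fit(W,th):
    # handle strip axis: bin along heading, take mid of both edges
    o=W.mean(0)
    for _ in range(6):
        a,b=frame(W,th,o); xmin=np.percentile(a,0.2); s=[]
        for x in np.arange(xmin+12,xmin+80,3):
            k=abs(a-x)<2.5
            if k.sum()>4: s.append((x,(b[k].min()+b[k].max())/2,b[k].max()-b[k].min()))
        s=np.array(s); g=np.polyfit(s[:,0],s[:,1],1); th+=np.arctan(g[0])
    a,b=frame(W,th,o); e=np.array([np.cos(th),np.sin(th)]);n=np.array([-e[1],e[0]])
    x0=a.min(); y0=g[1]; org=o+e*(x0+190)+n*np.median(s[:,1]-0)
    return org,th,(a.max()-x0,np.median(s[:,2]))
E
cat > m1.py <<'E'
from h import *
c=wrist(); W=wrench_pose(c,(240,150,350,325)); org,th,L=fit(W,np.radians(104)); print("wrench",org.round(1),np.degrees(th).round(1),L)
a,b=frame(W,th,org); print("ext",a.min(),a.max(),b.min(),b.max())
k=a>0; print("jaw gap edges",[ (b[k&(b<0)].max().round(1), b[k&(b>0)].min().round(1))])
h=cv2.cvtColor(c["pixels"],cv2.COLOR_BGR2HSV)
y=cv2.inRange(h,(18,120,80),(35,255,255)); y[150:]=0; v,u=np.nonzero(y); print("yellow",len(u),u.min(),u.max(),v.min(),v.max())
r=cv2.inRange(h,(0,150,80),(8,255,255))|cv2.inRange(h,(172,150,80),(180,255,255)); r[150:]=0; v,u=np.nonzero(r)
R=np.array([onz(c,q,78)[:2] for q in zip(u,v)]); print("red",len(u),R.mean(0),R[v.argmin()],R[v.argmax()],"px",u.min(),u.max(),v.min(),v.max())
t=cv2.resize(c["pixels"][0:120,310:430],None,fx=5,fy=5,interpolation=cv2.INTER_CUBIC); w=cv2.resize(c["pixels"][160:240,255:341],None,fx=5,fy=5,interpolation=cv2.INTER_CUBIC)
I=np.zeros((600,1032,3),np.uint8); I=np.zeros((600,800,3),np.uint8); I[:,:600]=t; I[:186,600:]=cv2.resize(w,(200,186)); cv2.imwrite("pics/w1c.png",I)
E
python3 m1.py
```

```text
wrench [539.7 -70.9] 107.7 (np.float64(209.49005849974606), np.float64(21.82159026526742))
ext -189.99999999999997 19.490058499746105 -48.219585126922865 37.75389695075693
jaw gap edges [(np.float64(-25.6), np.float64(13.6))]
yellow 438 350 386 52 86
red 81 [591.29587217 147.14521974] [587.50291562 160.60044187] [594.53917093 133.27812466] px 371 375 10 36
```

View pics/w1c.png

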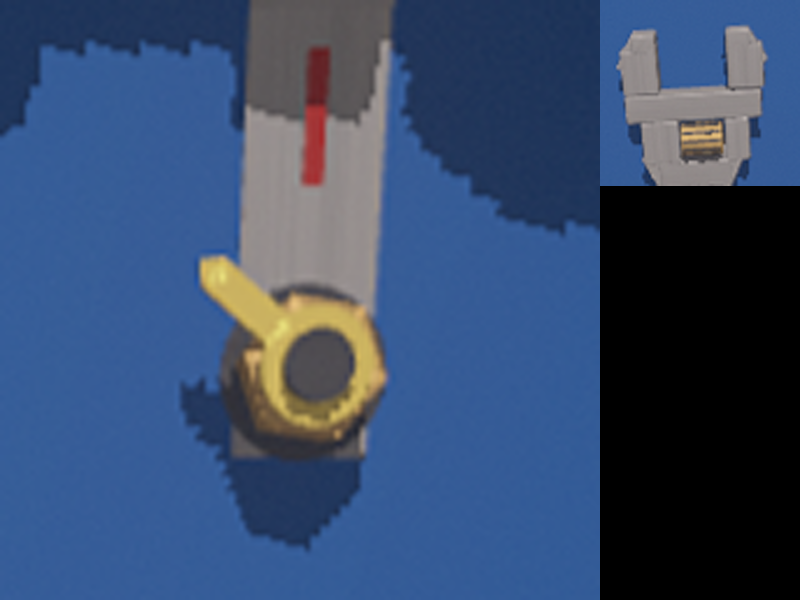

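The crop shows the nut's stud at about (374,73.2), the pointer tip at about (352.5,53.6), and the thin strap running under the nut. The wrench's gap edges fit the nominal geometry (39 mm).

```bash
python3 - <<'E'
from h import *
c=wrist(); n=onz(c,(374,73.2),102); p=onz(c,(352.5,53.6),98); r1=onz(c,(373.6,9.6),77); r2=onz(c,(372.6,37),77)
print("nut",n,"ptr",p,np.hypot(*(p-n)[:2]),"r",np.hypot(*(r1-n)[:2]),np.hypot(*(r2-n)[:2]))
A=lambda d:np.degrees(np.arctan2(d[1],d[0]))
print("ptr ang",A(p-n),"red",A(r1-n),A(r2-n),A(r1-r2))
t=vision.read_camera("top");print("top nut",onz(t,(225+246/5,115+175/5),102))
E
```

```text
nut [605.68083584  90.77078371 102.        ] ptr [575.34438121 105.82384445  98.        ] 33.86583997611735 r 73.37312093264984 43.542272475914594
ptr ang 153.60922295129603 red 103.9451460492855 103.46767720903442 104.64200048341417
top nut [601.75801702  86.96690813 102.        ]
```

Emit:
jog_arm --plan '[[[0.002, -0.0254, -0.02, 0.011], [0.002, -0.0254, -0.02, 0.011], [0.002, -0.0254, -0.02, 0.011], [0.002, -0.0254, -0.02, 0.011], [0.002, -0.0254, -0.02, 0.011], [0.002, -0.0254, -0.02, 0.011], [0, 0, -0.03, 0], [0, 0, -0.03, 0], [0, 0, -0.03, 0], [0, 0, 0, 0]]]' --gripper 0.55

```text
time_s: 3.15
ee_pos: [573.1, -182.1, 128.4]
eef_rot: [[-0.306, 0.952, -0.008], [0.952, 0.306, 0.003], [0.005, -0.007, -1.0]]
wrist_force: [-0.5, -0.1, -0.4]
finger_gap: 46.8
finger_force: 0.0
```

```bash
python3 - <<'E'
from h import *
s=arm.read_state();print(np.round(s["ee_pos"],1),s["finger_gap"])
c=wrist(); cv2.imwrite("pics/w2.png",c["pixels"])
p=np.array(s["ee_pos"]); print(onz(c,(320,200),91))
W=wrench_pose(c,(150,20,480,330)); 
org,th,L=fit(W,np.radians(107.7)); print(org,np.degrees(th),L)
E
```

```text
[ 573.1 -182.1  128.4] 46.81139436714751
[ 573.12905593 -171.09090569   91.        ]
[540.20679354 -70.78889084] 107.3256335217677 (np.float64(193.7917878224723), np.float64(21.20033901521704))
```

View pics/w2.png

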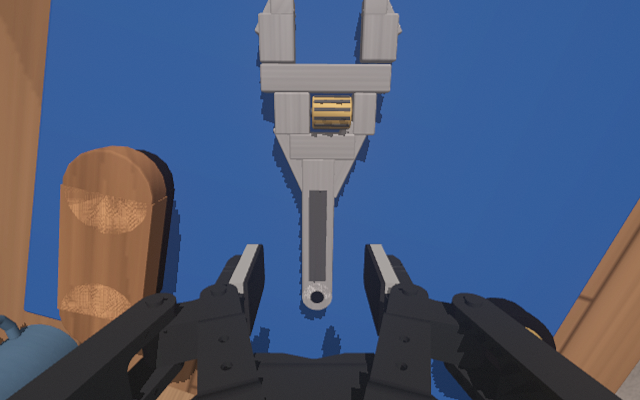

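The handle lies between the open fingers, with its tail hole at (317,297), and the worm is at (332,112). The brush and tin are clear. Next I descend and grip.

Emit:
jog_arm --plan '[[[0, 0, -0.02, 0], [0, 0, -0.02, 0], [0, 0, 0, 0], [0, 0, 0, 0], [0, 0, 0, 0]]]'

```text
time_s: 3.7
ee_pos: [576.7, -184.1, 95.9]
eef_rot: [[-0.305, 0.952, 0.004], [0.952, 0.305, -0.001], [-0.002, 0.003, -1.0]]
wrist_force: [0.2, -0.3, -0.0]
finger_gap: 47.0
finger_force: 0.0
```

Emit:
jog_arm --plan '[[[0, 0, -0.008, 0], [0, 0, -0.007, 0], [0, 0, 0, 0], [0, 0, 0, 0], [0, 0, 0, 0]]]'

```text
time_s: 4.2
ee_pos: [575.7, -183.9, 78.4]
eef_rot: [[-0.305, 0.952, 0.0], [0.952, 0.305, -0.0], [-0.0, 0.0, -1.0]]
wrist_force: [0.3, -0.5, -0.5]
finger_gap: 47.1
finger_force: 0.0
```

Emit:
jog_arm --plan '[[[0, 0, 0, 0], [0, 0, 0, 0], [0, 0, 0, 0], [0, 0, 0, 0], [0, 0, 0, 0], [0, 0, 0, 0]]]' --gripper 0.1 --force 50

```text
time_s: 4.8
ee_pos: [575.5, -183.9, 78.2]
eef_rot: [[-0.305, 0.952, 0.0], [0.952, 0.305, 0.0], [0.0, 0.0, -1.0]]
wrist_force: [0.3, -0.3, 0.2]
finger_gap: 8.2
finger_force: 0.0
```

```bash
python3 - <<'E'
from h import *
s=arm.read_state();print(s["finger_gap"],s["finger_force"],s["wrist_force"])
c=wrist(); cv2.imwrite("pics/w3.png",c["pixels"]); print(proj(c,s["ee_pos"]))
E
```

```text
8.235718843921681 0.0 [ 0.29498744 -0.31039514  0.22072706]
[314.80035734 235.57501182]
```

View pics/w3.png

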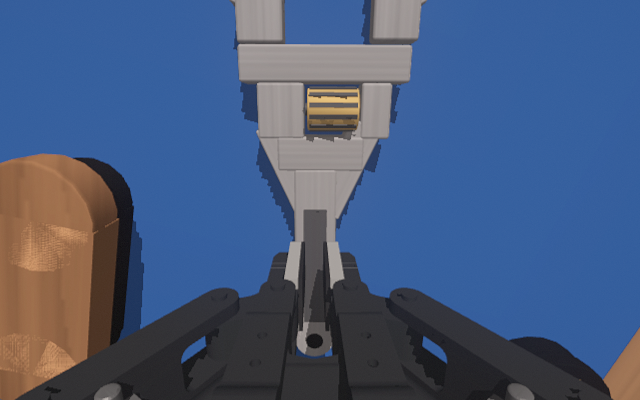

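Emit:
jog_arm --plan '[[[0, 0, 0, 0], [0, 0, 0, 0], [0, 0, 0, 0]]]' --gripper 0.0

```text
time_s: 5.15
ee_pos: [575.6, -183.9, 78.2]
eef_rot: [[-0.305, 0.952, 0.0], [0.952, 0.305, 0.0], [0.0, 0.0, -1.0]]
wrist_force: [0.1, 0.2, 0.6]
finger_gap: -0.2
finger_force: 0.0
```

```bash
python3 - <<'E'
from h import *
c=wrist(); a=cv2.imread("pics/w3.png")[200:350,240:390]; b=c["pixels"][200:350,240:390]
cv2.imwrite("pics/w4c.png",np.hstack([cv2.resize(i,(400,400),interpolation=cv2.INTER_CUBIC) for i in(a,b)]))
E
```

```text
(no output)
```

View pics/w4c.png

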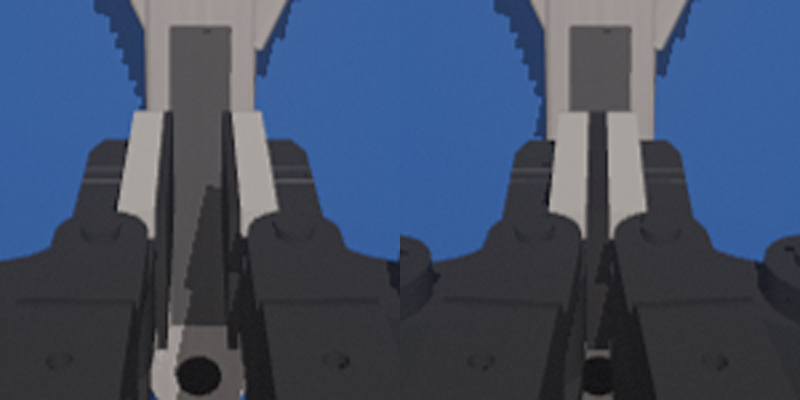

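The fingers shut above the handle, pads at crop (180,170) with the handle visible below them. The picture puts the tips about 33 mm behind the reported TCP. I'll check the offset, then feel for the handle's top.

```bash
python3 - <<'E'
from h import *
print(arm.grasp_offset,[a for a in dir(arm) if a[0]!='_'])
s=arm.read_state();print({k:np.round(v,3).tolist() for k,v in s.items()})
E
```

```text
18.700000000000003 ['PlanningError', 'grasp_offset', 'read_state']
{'time_s': 5.2, 'joint_pos': [-0.37, 0.34, 1.316, 0.0, 1.485, -0.68], 'dq': [0.001, -0.001, -0.002, 0.001, -0.0, 0.001], 'effort': [-0.0, -48.162, -34.601, -0.0, 0.0, -0.0], 'ee_pos': [575.564, -183.875, 78.222], 'eef_rot': [[-0.305, 0.952, 0.0], [0.952, 0.305, 0.0], [-0.0, 0.0, -1.0]], 'wrist_force': [0.404, 0.21, -0.656], 'moment': [0.008, 0.02, -0.045], 'finger_force': 0.0, 'finger_gap': -0.119}
```

Emit:
jog_arm --plan '[[[0, 0, -0.004, 0], [0, 0, -0.004, 0], [0, 0, 0, 0], [0, 0, 0, 0]]]'

```text
time_s: 5.6
ee_pos: [575.4, -183.8, 69.9]
eef_rot: [[-0.305, 0.952, -0.0], [0.952, 0.305, 0.0], [0.0, -0.0, -1.0]]
wrist_force: [-0.7, -0.1, -0.0]
finger_gap: -0.0
finger_force: 0.0
```

Emit:
jog_arm --plan '[[[0, 0, -0.003, 0], [0, 0, -0.002, 0], [0, 0, 0, 0], [0, 0, 0, 0]]]'

```text
time_s: 6.0
ee_pos: [575.5, -183.9, 65.2]
eef_rot: [[-0.305, 0.952, -0.0], [0.952, 0.305, 0.0], [0.0, -0.0, -1.0]]
wrist_force: [0.2, 0.2, -0.1]
finger_gap: 0.4
finger_force: 0.0
```

Emit:
jog_arm --plan '[[[0, 0, -0.002, 0], [0, 0, -0.002, 0], [0, 0, 0, 0], [0, 0, 0, 0]]]'

```text
time_s: 6.4
ee_pos: [575.5, -183.9, 61.1]
eef_rot: [[-0.305, 0.952, -0.0], [0.952, 0.305, 0.0], [0.0, -0.0, -1.0]]
wrist_force: [0.2, -0.4, 1.1]
finger_gap: 0.3
finger_force: 0.0
```

Emit:
jog_arm --plan '[[[0, 0, -0.002, 0], [0, 0, 0, 0], [0, 0, 0, 0]]]'

```text
time_s: 6.7
ee_pos: [575.5, -183.9, 59.2]
eef_rot: [[-0.305, 0.952, -0.0], [0.952, 0.305, 0.0], [0.0, -0.0, -1.0]]
wrist_force: [0.3, 0.1, 0.2]
finger_gap: 0.0
finger_force: 0.0
```

Emit:
jog_arm --plan '[[[0, 0, -0.002, 0], [0, 0, 0, 0], [0, 0, 0, 0]]]'

```text
time_s: 7.0
ee_pos: [575.8, -183.9, 59.0]
eef_rot: [[-0.305, 0.952, 0.001], [0.952, 0.305, -0.0], [-0.001, 0.001, -1.0]]
wrist_force: [-5.4, 2.3, 9.1]
finger_gap: 0.5
finger_force: 4.4
```

Contact at TCP z≈59 on the handle's top (91), so the real tips sit 32 mm above the reported TCP. I'll use tip = TCP + 32 from here, and regrip lower.

Emit:
jog_arm --plan '[[[0, 0, 0.006, 0], [0, 0, 0, 0], [0, 0, 0, 0], [0, 0, 0, 0], [0, 0, 0, 0]]]' --gripper 0.5

```text
time_s: 7.5
ee_pos: [575.4, -183.8, 62.8]
eef_rot: [[-0.305, 0.952, -0.001], [0.952, 0.305, 0.0], [0.0, -0.0, -1.0]]
wrist_force: [0.0, -0.5, 0.5]
finger_gap: 43.0
finger_force: 0.0
```

Emit:
jog_arm --plan '[[[0, 0, -0.008, 0], [0, 0, -0.008, 0], [0, 0, -0.002, 0], [0, 0, 0, 0], [0, 0, 0, 0]]]'

```text
time_s: 8.0
ee_pos: [575.6, -183.9, 45.2]
eef_rot: [[-0.305, 0.952, 0.0], [0.952, 0.305, 0.0], [-0.0, 0.0, -1.0]]
wrist_force: [0.4, 0.4, -1.0]
finger_gap: 43.1
finger_force: 0.0
```

Emit:
jog_arm --plan '[[[0, 0, 0, 0], [0, 0, 0, 0], [0, 0, 0, 0], [0, 0, 0, 0], [0, 0, 0, 0]]]' --gripper 0.1 --force 60

```text
time_s: 8.5
ee_pos: [576.1, -184.0, 45.9]
eef_rot: [[-0.305, 0.952, 0.002], [0.952, 0.305, -0.0], [-0.001, 0.001, -1.0]]
wrist_force: [1.3, 1.3, 3.7]
finger_gap: 20.3
finger_force: 62.0
```

Gripped, with the gap at about 20 mm. Now I slide the wrench to a pre-approach pose 60 mm short of the nut, at heading 123.6°.

Emit:
jog_arm --plan '[[[0.0125, 0.0122, 0, 0.0277], [0.0125, 0.0122, 0, 0.0277], [0.0125, 0.0122, 0, 0.0277], [0.0125, 0.0122, 0, 0.0277], [0.0125, 0.0122, 0, 0.0277], [0.0125, 0.0122, 0, 0.0277], [0.0125, 0.0122, 0, 0.0277], [0.0125, 0.0122, 0, 0.0277], [0.0125, 0.0122, 0, 0.0277], [0.0125, 0.0122, 0, 0.0277]]]'

```text
time_s: 9.5
ee_pos: [700.4, -63.3, 45.9]
eef_rot: [[-0.554, 0.833, -0.001], [0.833, 0.554, -0.003], [-0.001, -0.003, -1.0]]
wrist_force: [-4.6, -6.1, 7.2]
finger_gap: 20.3
finger_force: 62.5
```

Emit:
jog_arm --plan '[[[0, 0, 0, 0], [0, 0, 0, 0], [0, 0, 0, 0]]]'

```text
time_s: 9.8
ee_pos: [701.5, -61.3, 46.0]
eef_rot: [[-0.554, 0.832, 0.003], [0.832, 0.554, 0.001], [-0.001, 0.003, -1.0]]
wrist_force: [4.6, 2.6, 4.2]
finger_gap: 20.2
finger_force: 62.1
```

```bash
cat > m2.py <<'E'
from h import *
s=arm.read_state();print(s["time_s"],np.round(s["ee_pos"],1),np.degrees(np.arctan2(s["eef_rot"][1][1],s["eef_rot"][0][1])),np.round(s["wrist_force"],1))
c=wrist(); cv2.imwrite("pics/cur.png",c["pixels"]); h=cv2.cvtColor(c["pixels"],cv2.COLOR_BGR2HSV)
# pointer/nut yellow, worm, steel jaws
y=cv2.inRange(h,(18,110,80),(38,255,255)); n,l,st,ce=cv2.connectedComponentsWithStats(y)
for i in range(1,n):
    if st[i][4]>30: print("yellow",st[i],ce[i].round(1),onz(c,ce[i],98).round(1))
E
python3 m2.py
```

```text
9.8 [701.5 -61.3  46. ] 33.64980170458982 [4.6 2.6 4.2]
yellow [ 304   84   67   42 1224] [337.4 102.1] [667.6   4.   98. ]
```

Emit:
jog_arm --plan '[[[-0.0055, 0.0083, 0, 0], [-0.0055, 0.0083, 0, 0], [-0.0055, 0.0083, 0, 0], [-0.0055, 0.0083, 0, 0], [0, 0, 0, 0]]]'

```text
time_s: 10.35
ee_pos: [678.1, -28.9, 45.9]
eef_rot: [[-0.554, 0.833, 0.0], [0.833, 0.554, -0.001], [-0.001, -0.0, -1.0]]
wrist_force: [-2.7, 0.3, 6.6]
finger_gap: 20.2
finger_force: 62.4
```

Emit:
jog_arm --plan '[[[-0.0028, 0.0042, 0, 0], [-0.0028, 0.0042, 0, 0], [-0.0028, 0.0042, 0, 0], [-0.0028, 0.0042, 0, 0], [0, 0, 0, 0], [0, 0, 0, 0]]]'

```text
time_s: 10.95
ee_pos: [667.6, -12.9, 45.9]
eef_rot: [[-0.553, 0.833, 0.001], [0.833, 0.553, -0.001], [-0.001, 0.0, -1.0]]
wrist_force: [1.0, -3.5, 6.1]
finger_gap: 20.3
finger_force: 62.4
```

```bash
python3 m2.py; python3 - <<'E'
from h import *
c=vision.read_camera("scene"); u,v=proj(c,(606,91,90)).round().astype(int); print(u,v)
cv2.imwrite("pics/s2.png",cv2.resize(c["pixels"][v-45:v+45,u-70:u+50],None,fx=6,fy=6,interpolation=cv2.INTER_CUBIC))
E
```

```text
10.95 [667.6 -12.9  45.9] 33.59021858985119 [ 1.  -3.5  6.1]
yellow [308   0  43  15 247] [329.9   4. ] [614.1  76.8  98. ]
yellow [ 304   84   66   45 1239] [336.9 102.4] [633.8  52.4  98. ]
352 258
```

View pics/s2.png

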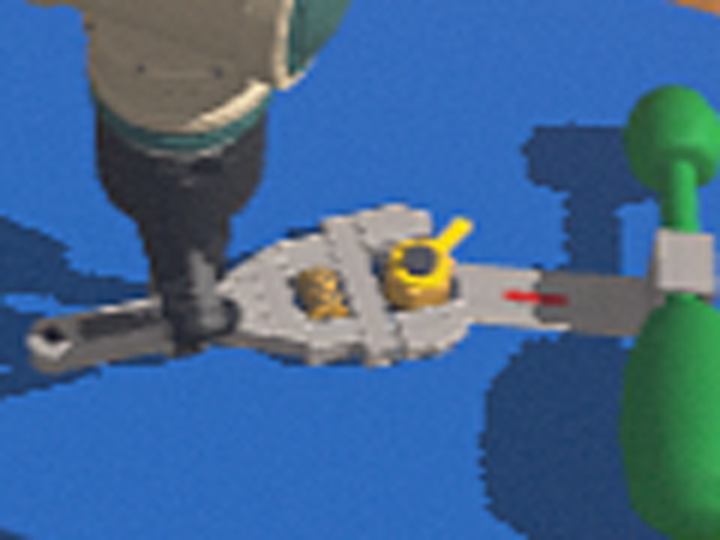

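The nut sits inside the open jaws at (418,270). The pointer at (460,230) passes over the fixed jaw, and the worm is at (322,293). Next I let go, rise, and go over the worm with the fingers shut.

Emit:
jog_arm --plan '[[[0, 0, 0, 0], [0, 0, 0, 0], [0, 0, 0, 0], [0, 0, 0, 0], [0, 0, 0.017, 0], [0, 0, 0.017, 0], [0, 0, 0, 0]]]' --gripper 0.5

```text
time_s: 11.75
ee_pos: [669.3, -12.0, 83.8]
eef_rot: [[-0.554, 0.833, 0.007], [0.833, 0.554, -0.0], [-0.004, 0.005, -1.0]]
wrist_force: [0.7, 0.7, -0.3]
finger_gap: 42.4
finger_force: 0.0
```

Emit:
jog_arm --plan '[[[-0.0095, 0.0192, 0, 0], [-0.0095, 0.0192, 0, 0], [-0.0095, 0.0192, 0, 0], [0, 0, 0, 0], [0, 0, 0, 0], [0, 0, 0, 0]]]' --gripper 0.0

```text
time_s: 12.35
ee_pos: [639.2, 44.9, 79.2]
eef_rot: [[-0.553, 0.833, 0.0], [0.833, 0.553, -0.0], [-0.0, 0.0, -1.0]]
wrist_force: [1.0, -0.1, 0.2]
finger_gap: -0.0
finger_force: 0.0
```

```bash
python3 m2.py
```

```text
12.35 [639.2  44.9  79.2] 33.59464605225237 [ 1.  -0.1  0.2]
yellow [ 263   67   77  104 3017] [301.3 122.3] [598.5  95.1  98. ]
yellow [291 214  46  31 618] [313.8 229.6] [632.7  54.1  98. ]
```

Emit:
jog_arm --plan '[[[0, 0, -0.008, 0], [0, 0, -0.0075, 0], [0, 0, 0, 0], [0, 0, 0, 0]]]'

```text
time_s: 12.8
ee_pos: [639.3, 45.2, 64.0]
eef_rot: [[-0.553, 0.833, 0.001], [0.833, 0.553, -0.0], [-0.001, 0.001, -1.0]]
wrist_force: [-0.6, -0.3, 6.0]
finger_gap: 0.0
finger_force: 2.3
```

Emit:
jog_arm --plan '[[[-0.0022, 0.0033, 0, 0], [-0.0022, 0.0033, 0, 0], [-0.0022, 0.0033, 0, 0], [-0.0022, 0.0033, 0, 0], [0, 0, 0, 0]]]'

```text
time_s: 13.3
ee_pos: [629.5, 59.9, 63.5]
eef_rot: [[-0.555, 0.832, -0.001], [0.832, 0.555, 0.001], [0.001, -0.0, -1.0]]
wrist_force: [0.2, 0.8, 3.2]
finger_gap: -0.1
finger_force: 1.7
```

Emit:
jog_arm --plan '[[[0, 0, 0.012, 0], [0.0044, -0.0066, 0, 0], [0.0044, -0.0066, 0, 0], [0, 0, 0, 0], [0, 0, 0, 0]]]'

```text
time_s: 13.8
ee_pos: [638.7, 45.3, 75.0]
eef_rot: [[-0.553, 0.833, -0.001], [0.833, 0.553, 0.0], [0.001, -0.001, -1.0]]
wrist_force: [-0.1, -0.2, -0.1]
finger_gap: -0.1
finger_force: 0.0
```

```bash
cat > m3.py <<'E'
from h import *
import sys
def jaws(c,roi=(0,0,640,300),org=(601.5,87.0),th=np.radians(123.6)):
    h=cv2.cvtColor(c["pixels"],cv2.COLOR_BGR2HSV); nb=255-cv2.inRange(h,(95,90,0),(130,255,255))  # not blue
    nb=cv2.morphologyEx(nb,cv2.MORPH_OPEN,np.ones((3,3)))
    out=[]
    e=np.array([np.cos(th),np.sin(th)]);n=np.array([-e[1],e[0]])
    ys=np.arange(-60,60,.25)
    for x in (-14,-10,-6,-2,2,6,10):
        P=[proj(c,(*(np.array(org)+e*x+n*y),89)) for y in ys]
        val=np.array([nb[int(round(v)),int(round(u))]>0 if 0<=u<639.5 and 0<=v<399.5 else 0 for u,v in P])
        i=np.nonzero(val)[0]
        # run containing y=-32 and y=25
        def run(y0):
            k=np.argmin(abs(ys-y0)); a=b=k
            while a>0 and val[a-1]:a-=1
            while b<len(ys)-1 and val[b+1]:b+=1
            return ys[a],ys[b]
        out.append((x,run(-33),run(25)))
    return out
c=wrist()
if len(sys.argv)>1: cv2.imwrite(sys.argv[1],c["pixels"])
for o in jaws(c): print(o)
E
python3 m2.py; python3 m3.py
```

```text
13.8 [638.7  45.3  75. ] 33.588272399323095 [-0.1 -0.2 -0.1]
yellow [ 262   67   80  105 3149] [301.3 123.6] [598.4  95.3  98. ]
yellow [290 218  48  34 571] [314.  231.5] [632.  55.  98.]
(-14, (np.float64(-44.25), np.float64(-22.5)), (np.float64(13.5), np.float64(36.5)))
(-10, (np.float64(-44.5), np.float64(-22.5)), (np.float64(-20.25), np.float64(36.25)))
(-6, (np.float64(-44.25), np.float64(36.5)), (np.float64(-44.25), np.float64(36.5)))
(-2, (np.float64(-46.25), np.float64(38.5)), (np.float64(-46.25), np.float64(38.5)))
(2, (np.float64(-44.25), np.float64(36.25)), (np.float64(-44.25), np.float64(36.25)))
(6, (np.float64(-44.25), np.float64(36.0)), (np.float64(-44.25), np.float64(36.0)))
(10, (np.float64(-39.75), np.float64(12.25)), (np.float64(13.5), np.float64(32.0)))
```

One stroke closed the jaws by about 2 mm, with the moving face now near y −22.5. I'll repeat it.

Emit:
jog_arm --plan '[[[0, 0, 0, 0], [0, 0, -0.0125, 0], [0, 0, 0, 0], [-0.0022, 0.0033, 0, 0], [-0.0022, 0.0033, 0, 0], [-0.0022, 0.0033, 0, 0], [-0.0022, 0.0033, 0, 0], [0, 0, 0, 0], [0, 0, 0.012, 0], [0.0088, -0.0132, 0, 0]]]'

```text
time_s: 14.9
ee_pos: [638.8, 46.8, 76.5]
eef_rot: [[-0.556, 0.831, 0.0], [0.831, 0.556, 0.001], [0.0, 0.001, -1.0]]
wrist_force: [0.9, 0.1, 0.3]
finger_gap: 0.0
finger_force: 0.0
```

Emit:
jog_arm --plan '[[[0, 0, 0, 0], [0, 0, -0.012, 0], [0, 0, 0, 0], [-0.0022, 0.0033, 0, 0], [-0.0022, 0.0033, 0, 0], [-0.0022, 0.0033, 0, 0], [-0.0022, 0.0033, 0, 0], [0, 0, 0, 0], [0, 0, 0.012, 0], [0.0088, -0.0132, 0, 0]]]'

```text
time_s: 15.9
ee_pos: [639.1, 46.7, 76.6]
eef_rot: [[-0.556, 0.831, 0.001], [0.831, 0.556, 0.001], [-0.0, 0.001, -1.0]]
wrist_force: [-0.1, 0.5, 0.1]
finger_gap: -0.2
finger_force: 0.0
```

Emit:
jog_arm --plan '[[[0, 0, 0, 0], [0, 0, 0, 0], [0, 0, 0, 0]]]'

```text
time_s: 16.2
ee_pos: [638.6, 45.6, 74.5]
eef_rot: [[-0.554, 0.833, -0.001], [0.833, 0.554, 0.0], [0.001, -0.001, -1.0]]
wrist_force: [-0.7, -0.3, 0.6]
finger_gap: -0.2
finger_force: 0.0
```

```bash
python3 m2.py; python3 m3.py
```

```text
16.2 [638.6  45.6  74.5] 33.61167085784195 [-0.7 -0.3  0.6]
yellow [ 262   68   79  106 3159] [301.2 124.4] [598.4  95.3  98. ]
yellow [291 219  48  33 675] [314.5 232.7] [632.4  55.   98. ]
(-14, (np.float64(-41.25), np.float64(-19.5)), (np.float64(13.0), np.float64(36.0)))
(-10, (np.float64(-41.0), np.float64(35.75)), (np.float64(-41.0), np.float64(35.75)))
(-6, (np.float64(-41.25), np.float64(35.75)), (np.float64(-41.25), np.float64(35.75)))
(-2, (np.float64(-43.5), np.float64(38.0)), (np.float64(-43.5), np.float64(38.0)))
(2, (np.float64(-41.25), np.float64(35.75)), (np.float64(-41.25), np.float64(35.75)))
(6, (np.float64(-41.0), np.float64(35.5)), (np.float64(-41.0), np.float64(35.5)))
(10, (np.float64(-37.0), np.float64(31.25)), (np.float64(-37.0), np.float64(31.25)))
```

Emit:
jog_arm --plan '[[[0, 0, 0, 0], [0, 0, -0.012, 0], [0, 0, 0, 0], [-0.0022, 0.0033, 0, 0], [-0.0022, 0.0033, 0, 0], [-0.0022, 0.0033, 0, 0], [-0.0022, 0.0033, 0, 0], [0, 0, 0, 0], [0, 0, 0.012, 0], [0.0088, -0.0132, 0, 0]]]'

```text
time_s: 17.3
ee_pos: [639.1, 46.9, 76.9]
eef_rot: [[-0.556, 0.831, 0.001], [0.831, 0.556, 0.001], [-0.0, 0.001, -1.0]]
wrist_force: [0.5, -0.4, 0.2]
finger_gap: 0.2
finger_force: 0.0
```

Emit:
jog_arm --plan '[[[0, 0, 0, 0], [0, 0, -0.012, 0], [0, 0, 0, 0], [-0.0022, 0.0033, 0, 0], [-0.0022, 0.0033, 0, 0], [-0.0022, 0.0033, 0, 0], [-0.0022, 0.0033, 0, 0], [0, 0, 0, 0], [0, 0, 0.012, 0], [0.0088, -0.0132, 0, 0]]]'

```text
time_s: 18.3
ee_pos: [639.0, 46.9, 76.7]
eef_rot: [[-0.556, 0.831, 0.001], [0.831, 0.556, 0.001], [0.0, 0.001, -1.0]]
wrist_force: [0.9, -0.0, 1.3]
finger_gap: -0.1
finger_force: 0.0
```

Emit:
jog_arm --plan '[[[0, 0, 0, 0], [0, 0, 0, 0], [0, 0, 0, 0]]]'

```text
time_s: 18.6
ee_pos: [638.5, 45.6, 74.6]
eef_rot: [[-0.554, 0.833, -0.001], [0.833, 0.554, 0.0], [0.001, -0.001, -1.0]]
wrist_force: [0.2, -0.2, -0.3]
finger_gap: -0.2
finger_force: 0.0
```

```bash
python3 m2.py; python3 m3.py
```

```text
18.6 [638.5  45.6  74.6] 33.60970099224621 [ 0.2 -0.2 -0.3]
yellow [ 262   68   79  105 3155] [301.3 124.3] [598.4  95.3  98. ]
yellow [294 218  48  34 599] [318.5 231.9] [633.8  56.5  98. ]
(-14, (np.float64(-40.75), np.float64(-19.0)), (np.float64(11.5), np.float64(33.5)))
(-10, (np.float64(-41.0), np.float64(33.75)), (np.float64(-41.0), np.float64(33.75)))
(-6, (np.float64(-41.25), np.float64(33.5)), (np.float64(-41.25), np.float64(33.5)))
(-2, (np.float64(-43.0), np.float64(34.5)), (np.float64(-43.0), np.float64(34.5)))
(2, (np.float64(-41.25), np.float64(34.25)), (np.float64(-41.25), np.float64(34.25)))
(6, (np.float64(-40.5), np.float64(33.0)), (np.float64(-40.5), np.float64(33.0)))
(10, (np.float64(-37.0), np.float64(29.5)), (np.float64(-37.0), np.float64(29.5)))
```

Emit:
jog_arm --plan '[[[0, 0, 0, 0], [0, 0, -0.0125, 0], [0, 0, 0, 0], [-0.0022, 0.0033, 0, 0], [-0.0022, 0.0033, 0, 0], [-0.0022, 0.0033, 0, 0], [-0.0022, 0.0033, 0, 0], [0, 0, 0, 0], [0, 0, 0.0125, 0], [0.0088, -0.0132, 0, 0]]]'

```text
time_s: 19.7
ee_pos: [639.0, 46.8, 76.7]
eef_rot: [[-0.556, 0.831, 0.001], [0.831, 0.556, 0.001], [0.0, 0.001, -1.0]]
wrist_force: [0.9, -0.6, 1.0]
finger_gap: -0.1
finger_force: 0.0
```

Emit:
jog_arm --plan '[[[0, 0, 0, 0], [0, 0, 0, 0], [0, 0, 0, 0]]]'

```text
time_s: 20.0
ee_pos: [638.5, 45.5, 74.4]
eef_rot: [[-0.554, 0.833, -0.001], [0.833, 0.554, 0.0], [0.001, -0.001, -1.0]]
wrist_force: [-0.1, -0.3, -0.4]
finger_gap: -0.2
finger_force: 0.0
```

```bash
python3 m2.py; python3 m3.py
```

```text
20.0 [638.5  45.5  74.4] 33.61194193909714 [-0.1 -0.3 -0.4]
yellow [ 262   68   79  105 3153] [301.3 124.2] [598.3  95.3  98. ]
yellow [296 218  48  35 570] [320.2 231.9] [634.4  57.   98. ]
(-14, (np.float64(-40.75), np.float64(-19.0)), (np.float64(10.0), np.float64(32.5)))
(-10, (np.float64(-41.0), np.float64(32.25)), (np.float64(-41.0), np.float64(32.25)))
(-6, (np.float64(-41.25), np.float64(32.0)), (np.float64(-41.25), np.float64(32.0)))
(-2, (np.float64(-42.75), np.float64(32.25)), (np.float64(-42.75), np.float64(32.25)))
(2, (np.float64(-41.75), np.float64(33.25)), (np.float64(-41.75), np.float64(33.25)))
(6, (np.float64(-40.0), np.float64(31.5)), (np.float64(-40.0), np.float64(31.5)))
(10, (np.float64(-37.25), np.float64(28.0)), (np.float64(-37.25), np.float64(28.0)))
```

Emit:
jog_arm --plan '[[[0, 0, 0, 0], [0, 0, -0.0125, 0], [0, 0, 0, 0], [-0.0022, 0.0033, 0, 0], [-0.0022, 0.0033, 0, 0], [-0.0022, 0.0033, 0, 0], [-0.0022, 0.0033, 0, 0], [0, 0, 0, 0], [0, 0, 0.0125, 0], [0.0088, -0.0132, 0, 0]]]'

```text
time_s: 21.1
ee_pos: [639.0, 46.9, 76.7]
eef_rot: [[-0.556, 0.831, 0.001], [0.831, 0.556, 0.001], [0.0, 0.001, -1.0]]
wrist_force: [0.7, -0.5, 0.0]
finger_gap: -0.2
finger_force: 0.0
```

Emit:
jog_arm --plan '[[[0, 0, 0, 0], [0, 0, 0, 0], [0, 0, 0, 0]]]'

```text
time_s: 21.4
ee_pos: [638.5, 45.5, 74.5]
eef_rot: [[-0.554, 0.833, -0.001], [0.833, 0.554, 0.0], [0.001, -0.001, -1.0]]
wrist_force: [-0.5, -0.6, -0.3]
finger_gap: -0.1
finger_force: 0.0
```

```bash
python3 m2.py; python3 m3.py
```

```text
21.4 [638.5  45.5  74.5] 33.60938020824599 [-0.5 -0.6 -0.3]
yellow [ 262   68   79  107 3155] [301.3 124.3] [598.4  95.3  98. ]
yellow [296 216  47  33 563] [320.2 230.8] [634.1  57.4  98. ]
(-14, (np.float64(-39.75), np.float64(-18.0)), (np.float64(10.0), np.float64(32.0)))
(-10, (np.float64(-40.0), np.float64(31.75)), (np.float64(-40.0), np.float64(31.75)))
(-6, (np.float64(-39.75), np.float64(32.0)), (np.float64(-39.75), np.float64(32.0)))
(-2, (np.float64(-42.0), np.float64(31.75)), (np.float64(-42.0), np.float64(31.75)))
(2, (np.float64(-40.25), np.float64(32.75)), (np.float64(-40.25), np.float64(32.75)))
(6, (np.float64(-39.5), np.float64(31.0)), (np.float64(-39.5), np.float64(31.0)))
(10, (np.float64(-36.0), np.float64(28.0)), (np.float64(-36.0), np.float64(28.0)))
```

Emit:
jog_arm --plan '[[[0, 0, 0, 0], [0, 0, -0.0125, 0], [0, 0, 0, 0], [-0.0022, 0.0033, 0, 0], [-0.0022, 0.0033, 0, 0], [-0.0022, 0.0033, 0, 0], [-0.0022, 0.0033, 0, 0], [0, 0, 0, 0], [0, 0, 0.0125, 0], [0.0088, -0.0132, 0, 0]]]'

```text
time_s: 22.5
ee_pos: [639.1, 46.9, 76.8]
eef_rot: [[-0.556, 0.831, 0.001], [0.831, 0.556, 0.001], [0.0, 0.001, -1.0]]
wrist_force: [-0.6, -0.5, 0.7]
finger_gap: 0.0
finger_force: 0.0
```

Emit:
jog_arm --plan '[[[0, 0, 0, 0], [0, 0, 0, 0], [0, 0, 0, 0]]]'

```text
time_s: 22.8
ee_pos: [638.5, 45.6, 74.5]
eef_rot: [[-0.554, 0.833, -0.001], [0.833, 0.554, 0.0], [0.001, -0.001, -1.0]]
wrist_force: [-0.9, 1.1, 0.9]
finger_gap: -0.3
finger_force: 0.0
```

```bash
python3 m2.py; python3 m3.py pics/w5.png
```

```text
22.8 [638.5  45.6  74.5] 33.61580042848022 [-0.9  1.1  0.9]
yellow [ 262   68   79  106 3159] [301.3 124.4] [598.4  95.4  98. ]
yellow [296 217  48  33 680] [320.2 230.7] [634.1  57.6  98. ]
(-14, (np.float64(-39.25), np.float64(-18.0)), (np.float64(10.0), np.float64(32.0)))
(-10, (np.float64(-39.5), np.float64(31.75)), (np.float64(-39.5), np.float64(31.75)))
(-6, (np.float64(-39.75), np.float64(32.0)), (np.float64(-39.75), np.float64(32.0)))
(-2, (np.float64(-41.5), np.float64(31.75)), (np.float64(-41.5), np.float64(31.75)))
(2, (np.float64(-40.25), np.float64(32.75)), (np.float64(-40.25), np.float64(32.75)))
(6, (np.float64(-39.0), np.float64(31.0)), (np.float64(-39.0), np.float64(31.0)))
(10, (np.float64(-36.0), np.float64(28.0)), (np.float64(-36.0), np.float64(28.0)))
```

The jaws have stopped closing and the finger slips, so they fit. Next I rise above the handle, open, and measure the wrench again.

Emit:
jog_arm --plan '[[[0, 0, 0.02, 0], [0.008, -0.0135, 0.012, 0], [0.008, -0.0135, 0.012, 0], [0.008, -0.0135, 0.01, 0], [0.0095, -0.0145, 0, 0], [0, 0, 0, 0], [0, 0, 0, 0], [0, 0, 0, 0]]]' --gripper 0.5

```text
time_s: 23.7
ee_pos: [671.8, -8.4, 128.7]
eef_rot: [[-0.555, 0.832, -0.001], [0.832, 0.555, 0.0], [0.001, -0.001, -1.0]]
wrist_force: [-0.2, -0.4, 0.3]
finger_gap: 42.7
finger_force: 0.0
```

```bash
cat > m4.py <<'E'
from h import *
import sys
s=arm.read_state();print(s["time_s"],np.round(s["ee_pos"],1),np.degrees(np.arctan2(s["eef_rot"][1][1],s["eef_rot"][0][1])))
c=wrist(); nut=np.array([605.7,90.8]); th=np.radians(float(sys.argv[1]))
h=cv2.cvtColor(c["pixels"],cv2.COLOR_BGR2HSV); nb=255-cv2.inRange(h,(95,90,0),(130,255,255))
e=np.array([np.cos(th),np.sin(th)]);n=np.array([-e[1],e[0]]); ys=np.arange(-25,25,.25); r=[]
for x in range(-150,-96,4):
    P=[proj(c,(*(nut+e*x+n*y),91)) for y in ys]
    val=np.array([nb[int(round(v)),int(round(u))]>0 if 0<=u<639.5 and 0<=v<399.5 else 0 for u,v in P]); k=np.argmin(abs(ys)); a=b=k
    while a>0 and val[a-1]:a-=1
    while b<len(ys)-1 and val[b+1]:b+=1
    if ys[b]-ys[a]<26: r.append((x,ys[a],ys[b]))
r=np.array(r);print(r.tolist()); g=np.polyfit(r[:,0],r[:,1:].mean(1),1); print("heading",np.degrees(th+np.arctan(g[0])),"offset at -120",g[0]*-120+g[1])
y=g[0]*-120+g[1]; print("grip xy",nut-120*e+n*y)
Y=cv2.inRange(h,(18,110,80),(38,255,255)); k,l,st,ce=cv2.connectedComponentsWithStats(Y)
for i in range(1,k):
    if st[i][4]>30: print("yellow",st[i],onz(c,ce[i],98).round(1))
cv2.imwrite("pics/m4_%.1f.png"%s["time_s"],c["pixels"])
E
python3 m4.py 123.6
```

```text
23.7 [671.8  -8.4 128.7] 33.67958698454966
[[-150.0, -2.5, 19.25], [-146.0, -3.25, 19.25], [-142.0, -3.25, 18.5], [-138.0, -3.0, 18.25], [-134.0, -3.75, 18.25], [-130.0, -3.75, 18.25], [-126.0, -3.75, 18.0], [-122.0, -4.5, 18.0], [-118.0, -4.5, 17.25], [-114.0, -4.25, 17.0], [-110.0, -5.0, 17.0], [-106.0, -5.0, 17.0], [-102.0, -7.5, 17.0]]
heading 120.12167195164132 offset at -120 6.519917582417584
grip xy [666.67640807 -12.75861618]
yellow [ 287    0   53   52 1393] [607.6  87.6  98. ]
yellow [303  92  39  26 405] [636.4  54.1  98. ]
```

Emit:
jog_arm --plan '[[[-0.005, -0.0045, -0.02, -0.058], [0, 0, -0.02, 0], [0, 0, -0.02, 0], [0, 0, 0, 0], [0, 0, -0.012, 0], [0, 0, -0.011, 0], [0, 0, 0, 0], [0, 0, 0, 0], [0, 0, 0, 0]]]'

```text
time_s: 24.65
ee_pos: [667.8, -13.8, 47.0]
eef_rot: [[-0.505, 0.863, 0.001], [0.863, 0.505, -0.0], [-0.001, 0.001, -1.0]]
wrist_force: [0.1, -1.1, 0.7]
finger_gap: 42.6
finger_force: 0.0
```

Emit:
jog_arm --plan '[[[0, 0, 0, 0], [0, 0, 0, 0], [0, 0, 0, 0], [0, 0, 0, 0], [0, 0, 0, 0]]]' --gripper 0.1 --force 40

```text
time_s: 25.15
ee_pos: [667.7, -13.9, 47.1]
eef_rot: [[-0.505, 0.863, 0.001], [0.863, 0.505, -0.0], [-0.001, 0.001, -1.0]]
wrist_force: [-1.5, -0.4, 6.0]
finger_gap: 20.9
finger_force: 40.2
```

```bash
python3 -c "
import numpy as np
a=np.radians(-59.4)-0.05*np.arange(19);p=121.7*np.c_[np.cos(a),np.sin(a)]
for i,d in enumerate(np.diff(p,axis=0).round(1)):print(i,d.tolist())"
```

```text
0 [-5.3, -3.0]
1 [-5.5, -2.7]
2 [-5.6, -2.4]
3 [-5.7, -2.1]
4 [-5.8, -1.9]
5 [-5.9, -1.6]
6 [-6.0, -1.3]
7 [-6.0, -1.0]
8 [-6.0, -0.7]
9 [-6.1, -0.4]
10 [-6.1, -0.1]
11 [-6.1, 0.2]
12 [-6.1, 0.6]
13 [-6.0, 0.9]
14 [-6.0, 1.2]
15 [-5.9, 1.5]
16 [-5.8, 1.7]
17 [-5.7, 2.0]
```

Emit:
jog_arm --plan '[[[-0.0053, -0.003, 0, -0.05], [-0.0055, -0.0027, 0, -0.05], [-0.0056, -0.0024, 0, -0.05], [-0.0057, -0.0021, 0, -0.05], [-0.0058, -0.0019, 0, -0.05], [0, 0, 0, 0], [0, 0, 0, 0]]]'

```text
time_s: 25.85
ee_pos: [639.7, -25.9, 47.1]
eef_rot: [[-0.276, 0.961, 0.001], [0.961, 0.276, -0.0], [-0.0, 0.001, -1.0]]
wrist_force: [-2.4, 0.3, 6.9]
finger_gap: 21.0
finger_force: 40.3
```

Emit:
jog_arm --plan '[[[-0.0059, -0.0016, 0, -0.05], [-0.006, -0.0013, 0, -0.05], [-0.006, -0.001, 0, -0.05], [-0.006, -0.0007, 0, -0.05], [-0.0061, -0.0004, 0, -0.05], [-0.0061, -0.0001, 0, -0.05], [-0.0061, 0.0002, 0, -0.05], [-0.0061, 0.0006, 0, -0.05], [0, 0, 0, 0], [0, 0, 0, 0]]]'

```text
time_s: 26.85
ee_pos: [591.7, -29.8, 47.0]
eef_rot: [[0.119, 0.993, 0.001], [0.993, -0.119, 0.001], [0.001, 0.001, -1.0]]
wrist_force: [-0.3, 1.8, 6.4]
finger_gap: 20.6
finger_force: 40.5
```

```bash
python3 m2.py; python3 - <<'E'
from h import *
c=vision.read_camera("scene"); h=cv2.cvtColor(c["pixels"],cv2.COLOR_BGR2HSV)
u,v=proj(c,(606,91,98)).round().astype(int)
y=cv2.inRange(h,(20,150,120),(36,255,255)); m=np.zeros_like(y); m[v-25:v+25,u-30:u+40]=255; V,U=np.nonzero(y&m)
P=np.array([onz(c,q,98)[:2] for q in zip(U,V)]); d=P-[605.7,90.8]; r=np.hypot(*d.T); i=r>26; print(i.sum(),r.max(),d[i].mean(0),np.degrees(np.arctan2(d[i,1],d[i,0])).round(0))
E
```

```text
26.85 [591.7 -29.8  47. ] -6.812820430807847 [-0.3  1.8  6.4]
yellow [300   0  36  10 150] [317.3   3. ] [604.3  73.8  98. ]
yellow [ 303   79   65   40 1218] [334.7 100.2] [606.9  42.1  98. ]
8 49.96135233657375 [-8.17357792  8.67994502] [-90. -79. 119. 118. 117. 112. 111. 111.]
```

Emit:
jog_arm --plan '[[[-0.006, 0.0009, 0, -0.05], [-0.006, 0.0012, 0, -0.05], [-0.0059, 0.0015, 0, -0.05], [0, 0, 0, 0], [0, 0, 0, 0]]]'

```text
time_s: 27.45
ee_pos: [574.0, -26.3, 47.0]
eef_rot: [[0.265, 0.964, 0.001], [0.964, -0.265, 0.0], [0.001, 0.001, -1.0]]
wrist_force: [1.4, 1.8, 7.4]
finger_gap: 20.7
finger_force: 40.6
```

Emit:
jog_arm --plan '[[[0, 0, 0, 0], [0, 0, 0, 0], [0, 0, 0, 0], [0, 0, 0, 0], [0, 0, 0.02, 0], [0, 0, 0.03, 0], [0, 0, 0.04, 0], [0, 0, 0.04, 0], [0, 0, 0, 0], [0, 0, 0, 0]]]' --gripper 0.5

```text
time_s: 28.45
ee_pos: [573.6, -26.7, 176.9]
eef_rot: [[0.268, 0.964, 0.002], [0.964, -0.268, -0.0], [0.0, 0.002, -1.0]]
wrist_force: [0.0, -0.5, -0.9]
finger_gap: 42.5
finger_force: 0.0
```

```bash
cat > m5.py <<'E'
from h import *
s=arm.read_state(); print(s["time_s"],np.round(s["ee_pos"],1))
c=wrist(); cv2.imwrite("pics/n_%.1f.png"%s["time_s"],c["pixels"]); u0,v0=proj(c,(605.7,90.8,98)).round(1); print("nut px",u0,v0)
h=cv2.cvtColor(c["pixels"],cv2.COLOR_BGR2HSV)
r=cv2.inRange(h,(0,150,60),(8,255,255))|cv2.inRange(h,(172,150,60),(180,255,255)); V,U=np.nonzero(r); k=(abs(U-u0)<90)&(abs(V-v0)<150)
R=np.array([onz(c,q,77)[:2] for q in zip(U[k],V[k])]); print("red n",len(R))
vx,vy,x0,y0=cv2.fitLine(R.astype(np.float32),2,0,.01,.01).ravel(); print("red dir",np.degrees(np.arctan2(vy,vx))%180, "mean",R.mean(0))
d=cv2.inRange(h,(0,0,0),(180,110,110)); w=np.zeros_like(d); a,b=int(u0),int(v0); w[max(0,b-12):b+12,a-12:a+12]=255; V,U=np.nonzero(d&w)
st=onz(c,(U.mean(),V.mean()),102); print("stud",len(U),U.mean(),V.mean(),st.round(1))
y=cv2.inRange(h,(18,110,60),(38,255,255)); V,U=np.nonzero(y); P=np.array([onz(c,q,98)[:2] for q in zip(U,V)])
q=P-st[:2]; rr=np.hypot(*q.T); i=(rr>22)&(rr<40); m=q[i].mean(0); print("ptr n",i.sum(),rr[i].max(),"ang",np.degrees(np.arctan2(m[1],m[0])),"red ang from stud",np.degrees(np.arctan2(*(R.mean(0)-st[:2])[::-1])))
E
python3 m5.py
```

```text
28.45 [573.6 -26.7 176.9]
nut px 314.4 29.6
red n 0Traceback (most recent call last):
  File "m5.py", line 7, in <module>
    vx,vy,x0,y0=cv2.fitLine(R.astype(np.float32),2,0,.01,.01).ravel(); print("red dir",np.degrees(np.arctan2(vy,vx))%180, "mean",R.mean(0))
                ~~~~~~~~~~~^^^^^^^^^^^^^^^^^^^^^^^^^^^^^^^^^^
cv2.error: OpenCV(4.12.0) /io/opencv/modules/imgproc/src/linefit.cpp:618: error: (-215:Assertion failed) npoints2 >= 0 || npoints3 >= 0 in function 'fitLine'
```

Emit:
jog_arm --plan '[[[0.005, 0.03, 0, 0], [0.005, 0.03, 0, 0], [0.005, 0.02, 0, 0], [0, 0, 0, 0], [0, 0, 0, 0], [0, 0, 0, 0]]]'

```text
time_s: 29.1
ee_pos: [587.8, 52.5, 175.2]
eef_rot: [[0.268, 0.963, -0.002], [0.963, -0.269, -0.0], [-0.001, -0.002, -1.0]]
wrist_force: [0.6, -0.2, -0.5]
finger_gap: 42.5
finger_force: 0.0
```

```bash
python3 m5.py; python3 - <<'E'
import cv2,glob,os
f=max(glob.glob("pics/n_*.png"),key=os.path.getmtime); cv2.imwrite("pics/n_crop.png",cv2.resize(cv2.imread(f)[0:260,190:450],(600,600),interpolation=cv2.INTER_CUBIC))
E
```

```text
29.1 [587.8  52.5 175.2]
nut px 324.5 145.1
red n 199
red dir 103.462105 mean [591.39573084 147.49103758]
stud 377 323.973474801061 145.73209549071618 [605.2  91.  102. ]
ptr n 218 39.79077182450264 ang 116.67298698834558 red ang from stud 103.76410165097572
```

View pics/n_crop.png

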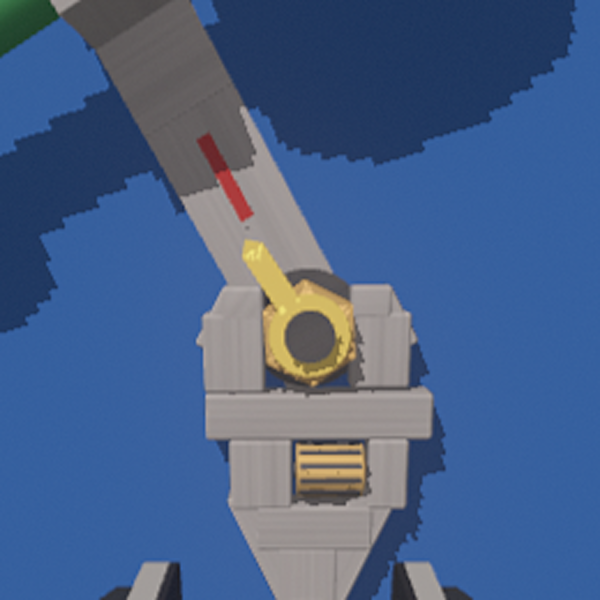

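The picture shows the pointer tip at (253,248), short of the red line (205,138)–(248,218) by several degrees. The jaws still embrace the nut at (310,335). I'll refine the pointer angle.

```bash
sed -i 's/^q=P-st.*/q=P-st[:2]; rr=np.hypot(*q.T); an=np.degrees(np.arctan2(q[:,1],q[:,0])); i=(rr>25)\&(rr<36)\&(an>70)\&(an<150)\nm=q[i].mean(0); print("ptr n",i.sum(),"ang",np.degrees(np.arctan2(m[1],m[0])),np.percentile(an[i],[5,50,95]).round(1),"red from stud",np.degrees(np.arctan2(*(R.mean(0)-st[:2])[::-1])))/' m5.py; python3 m5.py | tail -2
python3 - <<'E'
from h import *
c=wrist(); s=arm.read_state()
th=np.radians(75);nut=np.array([605.2,91.0])
h=cv2.cvtColor(c["pixels"],cv2.COLOR_BGR2HSV); nb=255-cv2.inRange(h,(95,90,0),(130,255,255))
e=np.array([np.cos(th),np.sin(th)]);n=np.array([-e[1],e[0]]); ys=np.arange(-60,60,.25)
for x in (-14,-10,-6,0,6,10):
    P=[proj(c,(*(nut+e*x+n*y),91)) for y in ys]; val=np.array([nb[int(round(v)),int(round(u))]>0 for u,v in P])
    print(x,ys[1:][np.diff(val.astype(int))!=0])
p=c["pixels"]
for x in (-15,-8,0,8):print(x,[int(p[int(round(v)),int(round(u))].sum()) for u,v in [proj(c,(*(nut+e*x+n*y),91)) for y in range(-24,-8)]])
E
```

```text
stud 375 323.744 145.61333333333334 [605.3  91.  102. ]
ptr n 144 ang 108.84710943318078 [102.3 108.9 115.5] red from stud 103.82139113921932
-14 [-34.5  -13.   -12.25  12.5   15.    36.5 ]
-10 [-35.    36.25]
-6 [-35.    36.25]
0 [-35.5  37.5]
6 [-34.5  36.5]
10 [-30.5   32.25]
-15 [438, 450, 451, 456, 452, 358, 269, 277, 273, 280, 272, 211, 205, 199, 199, 171]
-8 [444, 455, 457, 454, 473, 461, 360, 273, 404, 510, 526, 432, 457, 500, 450, 312]
0 [445, 461, 459, 461, 470, 473, 460, 362, 334, 432, 364, 507, 498, 499, 507, 488]
8 [459, 460, 463, 463, 463, 466, 469, 467, 468, 455, 455, 453, 533, 515, 497, 499]
```

The pointer is at 108.8° and the red line at 103.8°, so about 5° remain. The wrench leads the nut by about 4°, which suggests roughly 1 mm of slack. I'll roll the worm again before finishing the turn.

Emit:
jog_arm --plan '[[[0.0035, -0.006, -0.02, 0], [0.0035, -0.006, -0.035, 0], [0.0035, -0.006, -0.035, 0], [0, 0, -0.01, 0], [0, 0, 0, 0], [0, 0, 0, 0], [0, 0, 0, 0]]]' --gripper 0.0

```text
time_s: 29.95
ee_pos: [600.0, 35.6, 78.8]
eef_rot: [[0.267, 0.964, 0.004], [0.964, -0.267, -0.0], [0.001, 0.004, -1.0]]
wrist_force: [-0.6, 0.0, 0.9]
finger_gap: -0.1
finger_force: 0.0
```

```bash
cat > m6.py <<'E'
from h import *
s=arm.read_state(); print(s["time_s"],np.round(s["ee_pos"],1),np.round(s["wrist_force"],1)); c=wrist()
h=cv2.cvtColor(c["pixels"],cv2.COLOR_BGR2HSV); nb=255-cv2.inRange(h,(95,90,0),(130,255,255)); nb=cv2.morphologyEx(nb,cv2.MORPH_OPEN,np.ones((3,3)))
th=np.radians(75);nut=np.array([605.2,91.0]); e=np.array([np.cos(th),np.sin(th)]);n=np.array([-e[1],e[0]]); ys=np.arange(-48,48,.2); L=[]
for x in range(-14,8):
    v=[proj(c,(*(nut+e*x+n*y),89)) for y in ys]; v=np.array([nb[int(round(b)),int(round(a))]>0 if 0<=a<639 and 0<=b<399 else 0 for a,b in v]); i=np.nonzero(v)[0]; L.append((x,ys[i[0]],ys[i[-1]]))
L=np.array(L); k=np.r_[0:9,18:22]; g=np.polyfit(L[k,0],L[k,2],1); f=np.polyfit(L[k,0],L[k,1],1); print("heading",75+np.degrees(np.arctan([g[0],f[0]])),"edges",np.median(L[k,1]),np.median(L[k,2]),"width",np.median(L[k,2]-L[k,1]))
y=cv2.inRange(h,(18,110,60),(38,255,255)); N,l,S,C=cv2.connectedComponentsWithStats(y)
for i in range(1,N):
    if S[i][4]>60: print("yellow",S[i],onz(c,C[i],98).round(1))
E
python3 m6.py; python3 m5.py|tail -2
```

```text
29.95 [600.   35.6  78.8] [-0.6  0.   0.9]
heading [71.80599816 77.76427261] edges -34.999999999999815 36.4000000000012 width 71.60000000000102
yellow [ 246   73   82   99 3029] [603.4  99.   98. ]
yellow [290 215  46  31 647] [601.2  46.6  98. ]
stud 576 295.5 141.5 [605.5  91.5 102. ]
ptr n 400 ang 109.54588860062462 [102.5 109.6 116.5] red from stud 104.16402376379911
```

Emit:
jog_arm --plan '[[[0, 0, -0.008, 0], [0, 0, -0.0055, 0], [0, 0, 0, 0], [0, 0, 0, 0]]]'

```text
time_s: 30.45
ee_pos: [599.0, 35.5, 63.3]
eef_rot: [[0.268, 0.964, 0.001], [0.964, -0.268, -0.0], [0.0, 0.001, -1.0]]
wrist_force: [-2.4, -0.5, 5.9]
finger_gap: -0.0
finger_force: 2.7
```

Emit:
jog_arm --plan '[[[0.001, 0.0039, -0.0002, 0], [0.001, 0.0039, 0, 0], [0.001, 0.0039, 0, 0], [0.001, 0.0039, 0, 0], [0, 0, 0, 0], [0, 0, 0.012, 0], [-0.004, -0.0156, 0, 0], [0, 0, 0, 0], [0, 0, 0, 0], [0, 0, 0, 0]]]'

```text
time_s: 31.45
ee_pos: [598.5, 35.3, 74.1]
eef_rot: [[0.268, 0.963, -0.001], [0.963, -0.268, 0.0], [-0.0, -0.001, -1.0]]
wrist_force: [0.4, -0.1, 0.0]
finger_gap: 0.1
finger_force: 0.0
```

```bash
python3 m6.py; python3 m5.py|tail -2
```

```text
31.45 [598.5  35.3  74.1] [ 0.4 -0.1  0. ]
heading [71.89263885 78.284237  ] edges -34.39999999999981 36.4000000000012 width 70.800000000001
yellow [ 247   70   85  102 3222] [603.4  99.2  98. ]
yellow [292 217  47  33 734] [601.4  46.9  98. ]
stud 576 297.5 140.5 [605.6  91.9 102. ]
ptr n 413 ang 109.74865963482698 [102.8 109.8 116.7] red from stud 104.4238056241412
```

Emit:
jog_arm --plan '[[[0, 0, -0.012, 0], [0, 0, 0, 0], [0.001, 0.0039, 0, 0], [0.001, 0.0039, 0, 0], [0.001, 0.0039, 0, 0], [0.001, 0.0039, 0, 0], [0, 0, 0, 0], [0, 0, 0.012, 0], [-0.004, -0.0156, 0, 0], [0, 0, 0, 0]]]'

```text
time_s: 32.55
ee_pos: [598.3, 33.6, 74.5]
eef_rot: [[0.269, 0.963, -0.0], [0.963, -0.269, -0.001], [-0.001, -0.0, -1.0]]
wrist_force: [-0.1, 0.4, -0.5]
finger_gap: -0.0
finger_force: 0.0
```

Emit:
jog_arm --plan '[[[0, 0, -0.012, 0], [0, 0, 0, 0], [0.001, 0.0039, 0, 0], [0.001, 0.0039, 0, 0], [0.001, 0.0039, 0, 0], [0.001, 0.0039, 0, 0], [0, 0, 0, 0], [0, 0, 0.012, 0], [-0.004, -0.0156, 0, 0], [0, 0, 0, 0]]]'

```text
time_s: 33.55
ee_pos: [598.3, 33.6, 74.2]
eef_rot: [[0.269, 0.963, -0.0], [0.963, -0.269, -0.001], [-0.001, -0.0, -1.0]]
wrist_force: [-0.7, 0.5, -0.4]
finger_gap: -0.1
finger_force: 0.0
```

Emit:
jog_arm --plan '[[[0, 0, 0, 0], [0, 0, 0, 0]]]'

```text
time_s: 33.75
ee_pos: [598.4, 35.3, 74.0]
eef_rot: [[0.268, 0.963, -0.001], [0.963, -0.268, 0.0], [-0.0, -0.001, -1.0]]
wrist_force: [1.0, 0.1, -0.1]
finger_gap: 0.2
finger_force: 0.0
```

```bash
python3 m6.py; python3 m5.py|tail -2
```

```text
33.75 [598.4  35.3  74. ] [ 1.   0.1 -0.1]
heading [71.61471899 77.91477592] edges -33.9999999999998 36.2000000000012 width 70.200000000001
yellow [ 248   70   84  102 3230] [603.5  99.1  98. ]
yellow [292 216  47  34 636] [601.4  46.8  98. ]
stud 576 297.5 141.5 [605.5  91.5 102. ]
ptr n 429 ang 108.64948730912226 [101.6 108.6 115.6] red from stud 104.18572973091115
```

The jaws have now taken up the slack, with the last strokes closing only about 0.3 mm each while slipping. Next I regrip the handle and finish the turn.

Emit:
jog_arm --plan '[[[0, 0, 0.01, 0], [-0.006, -0.015, 0, 0], [-0.006, -0.015, 0, 0], [-0.006, -0.015, 0, 0], [-0.0065, -0.0163, 0, 0], [0, 0, 0, 0], [0, 0, 0, 0], [0, 0, 0, 0]]]' --gripper 0.5

```text
time_s: 34.65
ee_pos: [574.3, -25.8, 84.5]
eef_rot: [[0.268, 0.964, 0.0], [0.964, -0.268, 0.0], [0.0, 0.0, -1.0]]
wrist_force: [0.0, 0.6, -0.4]
finger_gap: 42.8
finger_force: 0.0
```

Emit:
jog_arm --plan '[[[0, 0, -0.015, 0], [0, 0, -0.013, 0], [0, 0, -0.01, 0], [0, 0, 0, 0], [0, 0, 0, 0], [0, 0, 0, 0]]]'

```text
time_s: 35.25
ee_pos: [574.7, -25.9, 47.1]
eef_rot: [[0.268, 0.964, 0.001], [0.964, -0.268, -0.0], [0.0, 0.001, -1.0]]
wrist_force: [-0.2, -0.2, 1.0]
finger_gap: 42.4
finger_force: 0.0
```

Emit:
jog_arm --plan '[[[0, 0, 0, 0], [0, 0, 0, 0], [0, 0, 0, 0], [0, 0, 0, 0], [0, 0, 0, 0]]]' --gripper 0.1

```text
time_s: 35.75
ee_pos: [574.5, -25.9, 47.3]
eef_rot: [[0.268, 0.964, 0.001], [0.964, -0.268, -0.0], [0.0, 0.001, -1.0]]
wrist_force: [-2.3, 0.2, 5.7]
finger_gap: 21.0
finger_force: 40.2
```

Emit:
jog_arm --plan '[[[-0.0024, 0.0007, 0, -0.021], [-0.0024, 0.0007, 0, -0.021], [-0.0024, 0.0008, 0, -0.021], [-0.0024, 0.0008, 0, -0.021], [0, 0, 0, 0], [0, 0, 0, 0], [0, 0, 0, 0]]]'

```text
time_s: 36.45
ee_pos: [565.1, -23.0, 47.3]
eef_rot: [[0.349, 0.937, 0.002], [0.937, -0.349, -0.0], [0.0, 0.002, -1.0]]
wrist_force: [2.9, -1.5, 6.0]
finger_gap: 20.8
finger_force: 40.3
```

Emit:
jog_arm --plan '[[[0, 0, 0, 0], [0, 0, 0, 0], [0, 0, 0, 0], [0, 0, 0, 0], [0, 0, 0.02, 0], [0, 0, 0.03, 0], [0, 0, 0.04, 0], [0.005, 0.03, 0.04, 0], [0.005, 0.03, 0, 0], [0.005, 0.02, 0, 0]]]' --gripper 0.5

```text
time_s: 37.45
ee_pos: [580.3, 58.6, 178.1]
eef_rot: [[0.347, 0.938, 0.003], [0.938, -0.347, 0.001], [0.002, 0.003, -1.0]]
wrist_force: [0.3, -0.1, -0.3]
finger_gap: 42.7
finger_force: 0.0
```

Emit:
jog_arm --plan '[[[0, 0, 0, 0], [0, 0, 0, 0], [0, 0, 0, 0]]]'

```text
time_s: 37.75
ee_pos: [579.4, 56.1, 175.9]
eef_rot: [[0.348, 0.937, -0.001], [0.937, -0.348, -0.0], [-0.001, -0.001, -1.0]]
wrist_force: [-0.0, -0.7, -0.5]
finger_gap: 42.7
finger_force: 0.0
```

```bash
python3 m5.py;python3 m6.py
```

```text
37.75 [579.4  56.1 175.9]
nut px 331.7 144.9
red n 195
red dir 103.68503 mean [591.40447809 147.38496092]
stud 368 331.2771739130435 145.38858695652175 [605.2  91.1 102. ]
ptr n 139 ang 103.52413641813921 [ 97.1 103.5 110. ] red from stud 103.78416351648819
37.8 [579.4  56.  176.1] [ 0.4  0.9 -0.9]
heading [70.59474146 82.88459689] edges -33.599999999999795 37.20000000000121 width 70.600000000001
yellow [ 303  104   48   63 1156] [603.8  98.5  98. ]
yellow [325 193  30  19 227] [596.5  46.9  98. ]
```

The pointer is now at 103.5° against the red line at 103.8°. One numeric check that the jaws are snug on the nut:

```bash
cat > m7.py <<'E'
from h import *
import sys
def prof(im,c,hd,nut=np.array([605.2,91.1])):
    th=np.radians(hd); e=np.array([np.cos(th),np.sin(th)]);n=np.array([-e[1],e[0]]); h=cv2.cvtColor(im,cv2.COLOR_BGR2HSV)
    for x in (-14,-12,-9,-6,-3,0,3,6,9,12):
        s=""
        for y in np.arange(-22,22.5,.75):
            u,v=proj(c,(*(nut+e*x+n*y),91)).round().astype(int); H,S,V=h[v,u]
            s+="B" if 95<H<130 and S>90 else "y" if 8<H<40 and S>90 else "#" if V>125 and S<70 else "."
        print("%4d"%x,s)
c=wrist(); prof(c["pixels"],c,float(sys.argv[1]))
E
python3 m7.py 69.6
python3 - <<'E'
from h import *
# same profile for the earlier picture (t=29.1), pose from its log
import m7
E
python3 - <<'E'
from h import *
c=wrist(); h=cv2.cvtColor(c["pixels"],cv2.COLOR_BGR2HSV)
# wrench heading from handle+head edges
nb=255-cv2.inRange(h,(95,90,0),(130,255,255)); th=np.radians(69.6); e=np.array([np.cos(th),np.sin(th)]);n=np.array([-e[1],e[0]]); o=np.array([605.2,91.1]);ys=np.arange(-55,50,.2)
for x in(-16,-14,-12,-10,-24,-28,-34,-40,-46,-80,-90,-100):
    v=[proj(c,(*(o+e*x+n*y),91)) for y in ys]; v=[nb[int(round(b)),int(round(a))]>0 if 0<=a<639 and 0<=b<399 else 0 for a,b in v]; i=np.nonzero(v)[0]; print(x,ys[i[0]].round(1),ys[i[-1]].round(1))
E
```

```text
-14 ###.................yyyyyyyyyyyyyyyyyyyy.......BBB.#########
 -12 ###.............yyyyyyyyyyyyyyyyyyyyyyyyyyyyy......#########
  -9 #####....yyyyyyyyyyyyyy............yyyyyyyyyyyyyyy.#########
  -6 #####...yyyyyyyyyyy....................yyyyyyyyyyy.#########
  -3 #######..yyyyyyyy.......................yyyyyyyyyy.#########
   0 #######...yyyyyyyy......................yyyyyyyyyy.#########
   3 ######....yyyyyyyyy....................yyyyyyyyyyyy.########
   6 #######...yyyyyyyyyyyyyy...........yyyyyyyyyyyyyyyy.########
   9 ##########yyyyyyyyyyyyyyyyyyyyyyyyyyyyyyyyyyyyyyy..#########
  12 ############....yyyyyyyyyyyyyyyyyyyyyyyyyyyyyyy....#########
-16 -33.8 35.6
-14 -33.8 36.2
-12 -33.6 36.2
-10 -34.4 36.2
-24 -44.0 35.6
-28 -44.2 35.8
-34 -43.8 36.0
-40 -35.8 27.8
-46 -36.2 28.0
-80 -24.2 20.0
-90 -42.8 15.6
-100 -55.0 10.4Traceback (most recent call last):
  File "<stdin>", line 3, in <module>
  File "m7.py", line 11, in <module>
    c=wrist(); prof(c["pixels"],c,float(sys.argv[1]))
                                        ~~~~~~~~^^^
IndexError: list index out of range
```

The jaws are snug within about 1 mm. I'll make one last stud-independent check of the pointer's own direction, and hand in if it agrees.

```bash
python3 - <<'E'
from h import *
c=wrist(); h=cv2.cvtColor(c["pixels"],cv2.COLOR_BGR2HSV); y=cv2.inRange(h,(18,110,60),(38,255,255)); V,U=np.nonzero(y); P=np.array([onz(c,q,98)[:2] for q in zip(U,V)])
q=P-[605.4,91.0]; r=np.hypot(*q.T); an=np.degrees(np.arctan2(q[:,1],q[:,0])); i=(r>21)&(r<37)&(an>75)&(an<130)
a=np.radians(103.7); s=q@[np.cos(a),np.sin(a)]; l=q@[-np.sin(a),np.cos(a)]
b=[(k,(l[j].min()+l[j].max())/2) for k in np.arange(21,34,1.5) for j in [i&(abs(s-k)<1)]]; print(np.round(b,1).tolist()); print("dir",103.7+np.degrees(np.arctan(np.polyfit(*zip(*b),1)[0])))
st=arm.read_state(); print(st["time_s"],st["ee_pos"][2],st["finger_gap"])
E
```

```text
[[21.0, 0.2], [22.5, 0.1], [24.0, 0.1], [25.5, 0.0], [27.0, 0.1], [28.5, -0.1], [30.0, 0.1], [31.5, -0.0], [33.0, -0.0]]
dir 102.82231625592624
38.05 176.3187821758493 42.53872452436992
```

The pointer's own direction is 102.8°, against the red line at 103.7°, and its centre line lies on the red line within 0.2 mm. I'm handing in the job.

```bash
python3 -c "
from station import workorder
print(workorder.close_job())"
```

```text
the job is handed in; nothing more can be done
None
```

I turned the nut clockwise until its yellow pointer lay within about 1° of the red line, then left the wrench lying flat on the crate, released. The jaws fit to within about 1 mm, and because of some slack I tightened the worm again before the last 5° of the turn. The job is handed in at about 38 s; no verdict was returned.

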